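# Reseat the grinder's upper burr carrier

### The job

The coffee grinder has been brushed out and its round black upper burr carrier lies loose on the spring balls of the burr well, its notch turned away from the locating pin. With a fingertip against the side of the carrier's bar, push it round until the notch stands over the pin at the orange index line, then press down on the middle of the bar until the carrier snaps fully home, flush on the collar. Only push and press it, without pinching, lifting or forcing it, leave the mug, hopper, spice jar and brush where they are, and finish with the hand clear.

Things in the scene. Friction and masses are not known exactly. Their poses are not given: they have to be found in the camera images.
- grinder: coffee grinder, fixed: an upright cream cylinder 124 mm across, 119 mm high, with an aluminium collar ring on top (118 mm across, flat top 145 mm above the origin) round an open well 82 mm across. Origin: centre of its underside, on its vertical axis; z up; its front (dark grounds bin, button, orange index line) is its own -x. Turned up to 0.6 rad
- pin_tip (a point): top of the steel locating pin, 6 mm across with a round top, which stands 7 mm up from the collar's top at the grinder's front, 48.5 mm from the axis, just inside the orange index line on the collar. At the start the carrier's flange is 3 mm above this point and hides most of the pin from above
- carrier: upper burr carrier, a loose black disc, 0.25 kg, on the grinder's axis within 1 mm. Origin: centre of its flange's underside; z up. Flange 100 mm across, 5 mm thick; below it a round skirt hangs in the well on four spring balls. Origin above the grinder's origin: 155 mm at the start (turns freely), 145 mm when home (flange flat on the collar, pin in the notch, held by the balls)
- notch (a point): middle of the flange's only notch, on the flange's top, 48.5 mm from the carrier's axis along its own +x, 5 mm above its origin; 11 mm wide, 10 mm deep, open at the rim, an orange line on the flange just inside it. Starts 0.74 to 3.14 rad from the pin, either way round. Must come over the pin within about 0.1 rad before pressing; farther out the flange is pressed on to the pin and stays askew
- bar_top (a point): centre of the top of the straight bar grip across the carrier, on its axis, 19 mm above its origin: press here. Bar 80 mm long along the carrier's y, 13 mm wide, 14 mm above the flange. About 0.5 N on its side, 30 mm out, turns the disc, which has no stops and stays where it is left. Pressing home takes about 8 N straight down over 10 mm; the last few mm snap
- mug: white mug with a teal band, 83 mm across and 94 mm high (117 mm with its handle), standing to the right of the grinder; origin at the centre of its underside. A bystander
- hopper: the grinder's bean hopper, a smoky clear tub with a black lid and knob, 113 mm across and 110 mm high, standing farther right; origin at the centre of its underside. A bystander
- spice_jar: spice jar with an ochre cap, 42 mm across and 96 mm high, standing behind the grinder to the left; origin at the centre of its underside. A bystander
- brush: small cleaning brush with a pale wooden handle, 140 mm long, lying at the left end of the worktop; origin under its middle. A bystander

How it is judged (in metres and radians):
At the end, for the whole second after the job is handed in: The carrier lies flush on the collar (flange underside 145 mm above the grinder's origin, within 1.5 mm, level within 0.03 rad), its notch over the pin within 4 mm, at rest, and mug, hopper, spice jar and brush within 20 mm of where they stood (z of carrier in the frame of grinder between 0.1435 and 0.1465 m and horizontal distance between notch and pin_tip below 0.004 m and angle between carrier's own z axis and vertical below 0.03 rad and linear speed of carrier below 0.01 m/s and distance of each of mug, hopper, spice_jar, brush from where it was at the start of the episode below 0.02 m); the robot touches nothing.
It fails at once if the carrier is lifted or carried (more than 8 mm above where it lay) (z of carrier in the frame of grinder above 0.163 m).
It fails at once if the carrier is pinched or forced (fingers on it with more than 35 N) (contact force between the fingers and carrier above 35 N).
It fails at once if a bystander is moved by more than 20 mm (distance of any of mug, hopper, spice_jar, brush from where it was at the start of the episode above 0.02 m).
It also fails if it takes over 64 s, if anything falls off the work surface, if the arm or the gripper's body presses on something with over 40 N, if the wrist force passes 120 N, or if a joint passes its speed limit or range.

### The arm

A 6-joint arm with a two-finger parallel gripper is mounted at the origin on a cart in front of the work surface, level with it; the furniture and walls round the work are solid. World frame = base frame: x ahead of the robot, y to its left, z up, the work surface at z = 0. Lengths are in m, angles in degrees, forces in N, time in s.
With the tool pointing down it reaches from about 0.3 to 0.95 m from the base axis. Payload 3.1 kg.
Tool frame: the origin (TCP) lies on the centre line of the jaws, within the pads' length; the fingertips stand ctrl.finger_overhang ahead of it and the grasp point (between the pads) lies 8 mm behind it (ctrl.finger_overhang is the distance from the TCP to the fingertips, in m); z points along the fingers, y is the line along which they close (so a half turn about z gives the same grasp; the last joint's range is limited). The gripper opens to 85 mm and grips with 20 to 120 N. Pads are 22 mm wide; open, the fingers measure 114 mm over their backs; the gripper's body (76 mm by 85 mm) begins 54 mm behind the grasp point. The pads swing forward as they close: fully open they stand 13 mm farther back than shut.
Start: joints at [65.735, 17.653, 93.61, -0, 68.738, -3.994], TCP at [0.217, 0.586, 0.242] pointing down, gripper open.
Joint ranges: [-175.34, 175.34], [-45.06, 112.39], [2.9, 150.54], [-68.45, 248.45], [3.09, 151.38], [-168.51, 168.51]. Speed limits (degrees/s): [159.86, 159.86, 180, 180, 180, 180].

### API

Orientations are given as a 3x3 rotation matrix whose columns are the frame's x, y, z axes.
In Python, from bench import ctrl gives the robot as it stands.
- The arm moves only by the shell command python3 jog.py 'ROWS' [OPENING] [FORCE]. ROWS is a JSON list of rows, 1 to 5 of them, each of 6 numbers: dx, dy, dz in normalised numbers (1 is 0.8 m), then a rotation vector rx, ry, rz in fractions of the full range, 1 being 360 degrees; each row shifts and turns the commanded pose from where the row before left it, along the tool's axes as they then stand; what a row does not reach is not made up. A row lasts 1/8 s, in which the tool goes at most 0.0625 m and 10.7 degrees, less where a joint would pass 70% of its speed; a pose out of reach is approached as far as the arm can. OPENING is the opening from 0.0 (shut) to 1.0 (fully open), set as the command begins (- or left out keeps the last). The fingers move at their own pace and stop on an object; FORCE is the grip in N (left out, the last holds). Time passes only in rows, so rows that do not move let the fingers close. It prints the time, the measured TCP pose, the force, the opening and the grip force at its end. Input that does not fit is refused with a message, and nothing moves.
- ctrl.read_state(): the state, without advancing time (a new reading comes with each control period).
- ctrl.camera(name): name is "scene" or "side" or "wrist"; returns a dict with "color" (400x640x3 uint8, blue, green, red), "intrinsics" (3x3 intrinsics, pixels), "R" (3x3) and "t" (3): a world point X has camera coordinates R X + t; the wrist camera has in their place "mount" (4x4, takes a point from camera to tool coordinates, whose origin is the TCP and whose axes are the flange's). Camera axes: x right, y down, z forward; pixel columns grow to the right and rows downward; lengths in m; the calibration is good to about 2 mm. A picture is of the moment at which its call begins: read the wrist's pose just before it. There is no depth.
- ctrl.finish_job(): hands the job in; it is judged then, once.
The state is a dict: "t": time; "joint_pos": joint angles; "qd": joint speeds; "joint_efforts": joint torques, N m; "position": TCP position; "tool_rot": TCP orientation; "ft_force": force on the tool from outside, world axes, zero at the start; "moment": the same for the moment, N m; "width": opening from 0.0 (shut) to 1.0 (fully open); "gripper_force": force on a finger pad.
Only numpy, scipy, OpenCV 4.12 (cv2) and the standard library are available. Lean on these libraries where they do the work, as an engineer would, in place of code of your own. Each camera call takes 0.05 s, during which the arm holds its last target. There are 200 camera calls.

## Working session

There is one attempt and no reset: what is moved stays moved. The work goes in short steps, Python scripts to look and compute and a shell command to move; the robot and the scene stay as the last step left them, time stands still between calls to the robot, and variables do not carry over. Pictures are saved under pics/ and viewed, at most 10 in all, crops included, and the job is handed in when it is done.

```bash
mkdir -p pics; ls
python3 - <<'E'
from bench import ctrl
import cv2, numpy as np
s=ctrl.read_state(); print(s['t'],s['position'],s['tool_rot'],s['width'],ctrl.finger_overhang)
a=ctrl.camera('scene');b=ctrl.camera('side');w=ctrl.camera('wrist')
for n,c in zip('abw',(a,b,w)):
    cv2.imwrite(f'pics/{n}0.png',c['color']); print(c['intrinsics'].tolist(), *( [c['R'].tolist(),c['t'].tolist()] if 'R' in c and n!='w' else [c['mount'].tolist()]))
E
```

```text
bench.py
jog.py
pics
0.0 [0.21621628 0.58556364 0.24107393] [[-9.38060198e-01  3.46470985e-01 -9.60522898e-04]
 [ 3.46472267e-01  9.38057938e-01 -2.06723346e-03]
 [ 1.84789718e-04 -2.27198397e-03 -9.99997402e-01]] 1.0029897350125694 0.011
[[414.02186556227844, 0.0, 319.9192943650911], [0.0, 414.02186556227844, 202.41333901260916], [0.0, 0.0, 1.0]] [[0.5641228926089592, -0.8256176443546333, 0.010993969474524336], [-0.6144013264336835, -0.4286250531572256, -0.6624134463327989], [0.5516125199005466, 0.366927880020409, -0.7490577806502628]] [-0.3818656568154945, 0.3824469657878617, 1.0059782172652303]
[[402.374280532563, 0.0, 323.47487785791225], [0.0, 402.374280532563, 195.96205741799682], [0.0, 0.0, 1.0]] [[0.2296404940538241, -0.9732583628677607, 0.005779498134053587], [-0.7713999905230419, -0.18562646469485852, -0.6086746834113764], [0.5934705537023439, 0.13531805021080665, -0.7933988449546542]] [-0.19753063041634566, 0.4682630932334111, 0.8205919746948981]
[[318.54022753057603, 0.0, 318.72660707375775], [0.0, 318.54022753057603, 198.29047107151783], [0.0, 0.0, 1.0]] [[8.787799823101701e-05, -0.9484186164485537, -0.3170206937271874, 0.08208004785110486], [0.9999997907310771, -0.00011984889570621396, 0.0006357468382261698, 0.0005125534361314354], [-0.0006409487167812562, -0.31702068325276805, 0.948418407441931, -0.1319155022351417], [0.0, 0.0, 0.0, 1.0]]
```

View pics/a0.png

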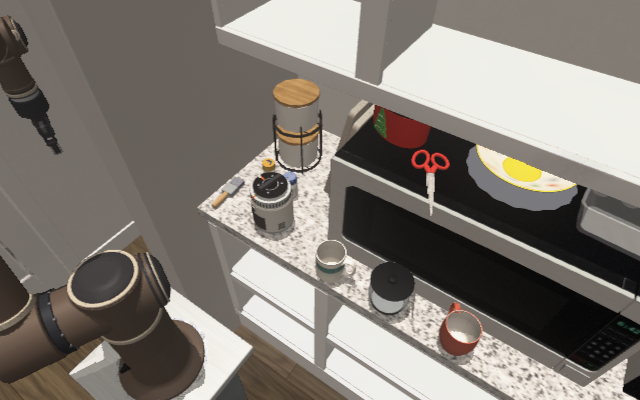

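View pics/b0.png

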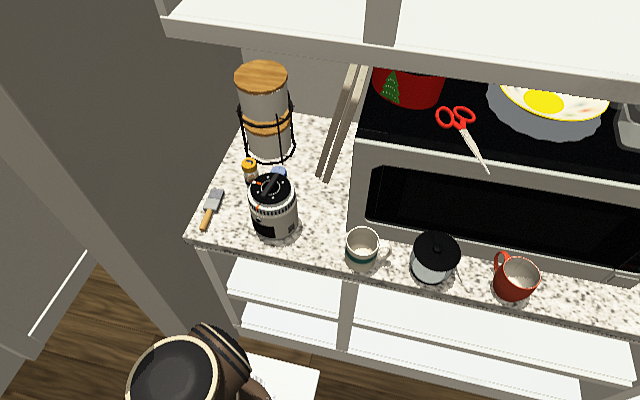

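The scene view shows the grinder's collar at about (272,188), the mug at (331,260), the hopper at (391,290), the spice jar at (268,165) and the brush at (228,190). The side view has the collar at (271,188) and the jar at (249,168). Next I'll zoom in and check the wrist view.

```bash
cat > h.py <<'E'
import numpy as np, cv2
from bench import ctrl
def ray(c,uv,s=None):
    d=np.linalg.inv(c['intrinsics'])@[*uv,1.]
    if 'mount' in c:
        Rt=np.array(s['tool_rot']);M=c['mount']
        return Rt@M[:3,3]+s['position'], Rt@M[:3,:3]@d
    return -c['R'].T@c['t'], c['R'].T@d
def onz(r,z): return r[0]+r[1]*(z-r[0][2])/r[1][2]
def tri(rs):
    A=0;b=0
    for o,d in rs:
        d=d/np.linalg.norm(d);P=np.eye(3)-np.outer(d,d);A=A+P;b=b+P@o
    return np.linalg.solve(A,b)
E
python3 - <<'E'
import cv2,numpy as np
from h import *
a,b,w=[cv2.imread(f'pics/{n}0.png') for n in 'abw']
f=lambda i,x,y:cv2.resize(i[y:y+60,x:x+80],(400,300),interpolation=cv2.INTER_CUBIC)
top=np.hstack([f(a,232,155),f(b,232,155)])
bot=np.zeros((300,800,3),np.uint8); bot[:, :480]=cv2.resize(w,(480,300))
cv2.imwrite('pics/m0.png',np.vstack([top,bot]))
ca,cb=ctrl.camera('scene'),ctrl.camera('side')
print(tri([ray(ca,(272,188)),ray(cb,(271,188))]))
E
```

```text
[0.50948331 0.05529751 0.13589937]
```

View pics/m0.png

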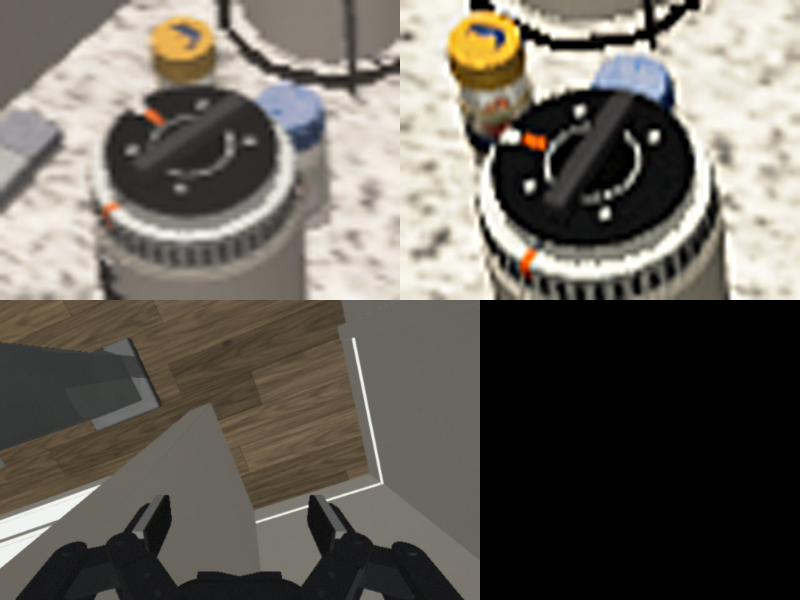

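The zoomed views show the black carrier. Its notch line (orange) is at scene (262,178) and side (259,183). The index line is at scene (254,197) and side (258,207), and the bar runs diagonally. The wrist camera is not over the grinder yet.

```bash
cat >> h.py <<'E'
def orange(im,box,amin=2):
    x,y,X,Y=box; hsv=cv2.cvtColor(im[y:Y,x:X],cv2.COLOR_BGR2HSV)
    m=cv2.inRange(hsv,(3,150,120),(16,255,255))
    n,l,st,c=cv2.connectedComponentsWithStats(m)
    return [(c[i]+[x,y],int(st[i,4])) for i in range(1,n) if st[i,4]>=amin]
E
python3 - <<'E'
from h import *
ca,cb=ctrl.camera('scene'),ctrl.camera('side')
oa=orange(ca['color'],(245,170,300,215));ob=orange(cb['color'],(245,175,300,215))
print(oa,ob)
for u,_ in oa:
  for v,_ in ob:
    p=tri([ray(ca,u),ray(cb,v)]);print(u,v,p)
for u,_ in oa: print('a',onz(ray(ca,u),.145),onz(ray(ca,u),.16))
for u,_ in ob: print('b',onz(ray(cb,u),.145),onz(ray(cb,u),.16))
# flange black ellipse
for c in(ca,cb):
    g=c['color'][165:225,240:310].max(2); m=(g<75).astype(np.uint8)
    n,l,st,ce=cv2.connectedComponentsWithStats(m); i=l[188-165,272-240]; 
    k=[j for j in range(1,n)];k.sort(key=lambda j:-st[j,4]);print([(ce[j]+[240,165],st[j,4]) for j in k[:2]])
    print('ctr',onz(ray(c,ce[k[0]]+[240,165]),.16))
E
```

```text
[(array([262.28571429, 178.        ]), 7), (array([253.5, 196. ]), 2)] [(array([258.63636364, 182.90909091]), 11), (array([256.88888889, 206.77777778]), 9)]
[262.28571429 178.        ] [258.63636364 182.90909091] [0.4979545 0.0799581 0.1680743]
[262.28571429 178.        ] [256.88888889 206.77777778] [0.43878963 0.04911673 0.2025241 ]
[253.5 196. ] [258.63636364 182.90909091] [0.44203515 0.05395919 0.19847743]
[253.5 196. ] [256.88888889 206.77777778] [0.44046573 0.06683685 0.15047044]
a [0.51542097 0.09681066 0.145     ] [0.50468394 0.08611962 0.16      ]
a [0.44587887 0.07130736 0.145     ] [0.43634628 0.06105802 0.16      ]
b [0.51431006 0.08859104 0.145     ] [0.50304938 0.0828169  0.16      ]
b [0.44211501 0.06837015 0.145     ] [0.43222128 0.06297888 0.16      ]
[(array([270.1504065 , 187.06504065]), np.int32(492)), (array([257.96, 218.63]), np.int32(100))]
ctr [0.48947747 0.04477924 0.16      ]
[(array([270.03927813, 188.25902335]), np.int32(942)), (array([255.38, 220.92]), np.int32(50))]
ctr [0.49341389 0.04993936 0.16      ]
```

Run:
```python
from h import *
ca,cb,cw=ctrl.camera('scene'),ctrl.camera('side'),ctrl.camera('wrist');s=ctrl.read_state()
print('corner',onz(ray(ca,(200,210)),0),onz(ray(cb,(185,240)),0),'left back',onz(ray(ca,(270,158)),0))
def proj(c,X): p=c['intrinsics']@(c['R']@X+c['t']);return (p[:2]/p[2]).round().tolist()
C=onz(ray(ca,(200,210)),0)
for z in(-.8,-.4,0,.2,.4,.6): print(z,proj(ca,C+[0,0,z]),proj(cb,C+[0,0,z]))
for uv in((280,140),(255,145),(340,290)): print('w',uv,[onz(ray(cw,uv,s),z).round(2).tolist() for z in(-.8,-.4,0,.2)])
# wide mosaic
v=np.zeros((600,800,3),np.uint8)
v[:300,:]=cv2.resize(ca['color'][0:150*2,0:400],(400,300)).repeat(1,0) if 0 else np.hstack([ca['color'][0:300,0:400],cb['color'][0:300,0:400]])
v[300:,:]=0; v[300:600,:640]=cw['color'][100:400]
v=cv2.convertScaleAbs(v,alpha=2)
cv2.imwrite('pics/m1.png',v)
```

```text
corner [0.39410113 0.27080202 0.        ] [0.38711782 0.27283603 0.        ] left back [0.71333884 0.24224029 0.        ]
-0.8 [235.0, 322.0] [236.0, 336.0]
-0.4 [221.0, 276.0] [217.0, 298.0]
0 [200.0, 210.0] [187.0, 238.0]
0.2 [185.0, 164.0] [164.0, 193.0]
0.4 [167.0, 105.0] [132.0, 129.0]
0.6 [141.0, 25.0] [83.0, 32.0]
w (280, 140) [[0.25, 0.42, -0.8], [0.21, 0.49, -0.4], [0.17, 0.55, 0.0], [0.16, 0.59, 0.2]]
w (255, 145) [[0.23, 0.33, -0.8], [0.2, 0.43, -0.4], [0.17, 0.52, 0.0], [0.15, 0.57, 0.2]]
w (340, 290) [[0.93, 0.42, -0.8], [0.66, 0.49, -0.4], [0.39, 0.55, 0.0], [0.26, 0.59, 0.2]]
```

View pics/m1.png

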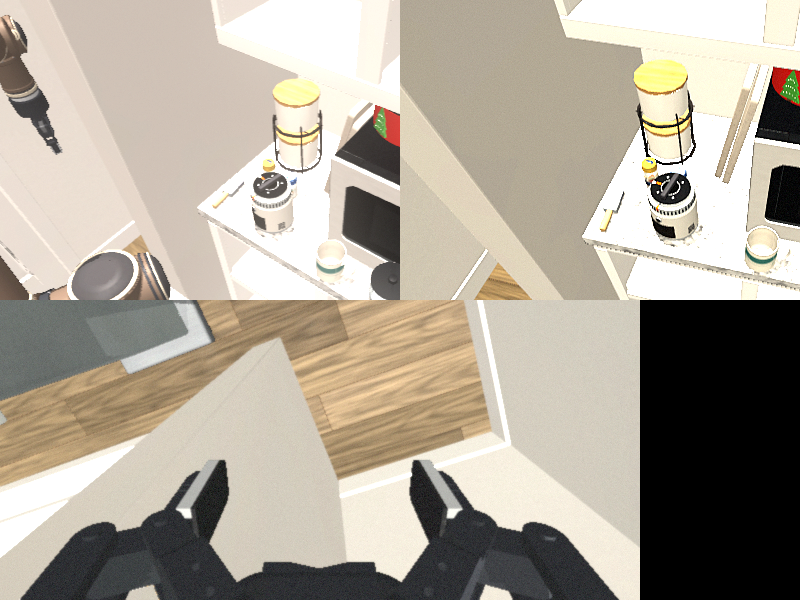

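The contrast-stretched views show a tall wall panel left of the counter, between the hand and the grinder. Its near end is at wrist (265,145) and (280,140). I need to go round that end, so I'll locate it with the fixed cameras.

Run:
```python
from h import *
ca,cb,cw=ctrl.camera('scene'),ctrl.camera('side'),ctrl.camera('wrist');s=ctrl.read_state()
def proj(c,X): p=c['intrinsics']@(c['R']@X+c['t']);return (p[:2]/p[2]).round().tolist()
for xy in((.23,.33),(.25,.42),(.24,.30)):
    print(xy,[(z,proj(ca,np.array([*xy,z])),proj(cb,np.array([*xy,z]))) for z in(-.8,-.4,0,.3,.5)])
def edges(im,row,x1):
    g=cv2.GaussianBlur(im,(1,5),0).astype(float).sum(2)[row-4:row+5].mean(0)
    d=np.abs(g[4:x1]-g[:x1-4]); return [(i+2,round(d[i])) for i in range(1,len(d)-1) if d[i]>8 and d[i]>=d[i-1] and d[i]>d[i+1]]
for r in(20,60,100,140,180,220,260): print(r,edges(ca['color'],r,230),'|',edges(cb['color'],r,190))
```

```text
(0.23, 0.33) [(-0.8, [201.0, 343.0], [208.0, 372.0]), (-0.4, [179.0, 300.0], [181.0, 340.0]), (0, [147.0, 235.0], [136.0, 288.0]), (0.3, [110.0, 163.0], [79.0, 221.0]), (0.5, [76.0, 93.0], [16.0, 146.0])]
(0.25, 0.42) [(-0.8, [190.0, 329.0], [189.0, 362.0]), (-0.4, [167.0, 284.0], [158.0, 328.0]), (0, [132.0, 218.0], [108.0, 273.0]), (0.3, [95.0, 145.0], [44.0, 204.0]), (0.5, [59.0, 76.0], [-26.0, 128.0])]
(0.24, 0.3) [(-0.8, [207.0, 345.0], [216.0, 371.0]), (-0.4, [187.0, 302.0], [190.0, 339.0]), (0, [156.0, 238.0], [149.0, 287.0]), (0.3, [121.0, 165.0], [96.0, 220.0]), (0.5, [88.0, 96.0], [37.0, 145.0])]
20 [(6, 94), (8, 64), (13, 93), (18, 72), (29, 9), (59, 27), (214, 86), (220, 37)] | [(156, 8), (160, 211), (167, 45), (169, 57), (172, 23), (174, 24), (177, 23), (179, 22), (181, 23), (184, 22)]
60 [(6, 21), (14, 16), (22, 169), (49, 9), (77, 29)] | []
100 [(9, 153), (14, 24), (27, 18), (33, 39), (47, 195), (96, 28)] | [(13, 44)]
140 [(44, 143), (51, 62), (56, 197), (115, 27)] | [(42, 43), (44, 40)]
180 [(113, 9), (133, 25)] | [(20, 11), (22, 11), (73, 42)]
220 [(23, 15), (31, 12), (129, 74), (134, 109), (152, 24), (207, 69), (209, 75), (212, 57), (215, 79), (222, 175)] | [(56, 10), (59, 9), (61, 13), (104, 41)]
260 [(3, 124), (5, 123), (12, 17), (16, 20), (22, 15), (55, 10), (62, 9), (64, 9), (77, 9), (80, 14), (83, 46), (85, 58), (88, 81), (90, 64), (99, 20), (131, 263), (136, 321), (141, 87), (145, 48), (148, 174), (152, 218), (159, 104), (170, 22), (219, 76), (226, 36)] | [(76, 210), (82, 200), (94, 9), (96, 12), (100, 21), (133, 42)]
```

Run:
```python
from h import *
ca,cb=ctrl.camera('scene'),ctrl.camera('side')
A=[];B=[]
for c,ps in((ca,[(133,180),(152,220),(115,140),(96,100)]),(cb,[(73,180),(104,220),(133,260),(43,140)])):
    o,_=ray(c,(0,0))
    for p in ps:
        d=ray(c,p)[1][:2]; n=np.array([-d[1],d[0]])/np.hypot(*d); A.append(n);B.append(n@o[:2])
x,r,_,_=np.linalg.lstsq(np.array(A),np.array(B),rcond=None);print(x,np.array(A)@x-B)
```

```text
[0.2511234  0.29959871] [-6.38780577e-04  2.98524462e-04  5.91804262e-04 -2.10887745e-04
  8.41020326e-05  7.88342290e-04 -1.54532892e-03  6.32591366e-04]
```

The panel's inner near corner is at about (0.251, 0.300), so x > 0.25, y 0.30–0.40 is blocked. I'll swing round it with the gripper shut.

The rows are not in the units I measure in: shifts go in shares of 0.8 m and turns go in shares of 360 degrees. I convert before sending: -0.047 m / 0.8 = -0.0588, -0.04 m / 0.8 = -0.05.

```bash
python3 jog.py '[[0.0325,-0.05,-0.025,0,0,0],[0.0325,-0.05,-0.025,0,0,0],[0.0325,-0.05,-0.025,0,0,0],[-0.0213,-0.0588,0,0,0,0],[-0.0213,-0.0588,0,0,0,0]]' 0.0
```

```text
t: 1.38
position: [0.1006, 0.3997, 0.3028]
tool_rot: [[-0.939, 0.345, 0.001], [0.345, 0.939, 0.001], [-0.0, 0.001, -1.0]]
ft_force: [0.3, -0.3, -0.2]
width: -0.001
gripper_force: 0.0
```

Scaled: -0.047 m / 0.8 = -0.0588, -0.037 m / 0.8 = -0.0463.

```bash
python3 jog.py '[[-0.0213,-0.0588,0,0,0,0],[-0.0475,-0.0388,0,0,0,0],[-0.0475,-0.0388,0,0,0,0],[-0.0463,-0.0163,0,0,0,0],[-0.0463,-0.0163,0,0,0,0]]'
```

```text
t: 2.0
position: [0.2118, 0.2154, 0.3028]
tool_rot: [[-0.938, 0.346, 0.002], [0.346, 0.938, 0.002], [-0.001, 0.002, -1.0]]
ft_force: [0.1, 0.3, -0.1]
width: 0.001
gripper_force: 0.0
```

Run:
```python
from h import *
ca,cb=ctrl.camera('scene'),ctrl.camera('side')
print('shelf corner',tri([ray(ca,(217,38)),ray(cb,(162,18))]),tri([ray(ca,(222,25)),ray(cb,(168,0))]))
s=ctrl.read_state();R=np.array(s['tool_rot']);print(R.T@(np.array([.487,.05,.30])-s['position']),s['joint_pos'])
```

```text
shelf corner [0.59729191 0.27275053 0.50094511] [0.59707916 0.24633867 0.54147635]
[-0.31413871 -0.05731334  0.00342022] [ 3.69782325e+01 -2.58962997e+01  1.27178472e+02 -9.61707955e-02
  7.86176878e+01 -3.23630578e+01]
```

Scaled: -0.054 m / 0.8 = -0.0675, -0.01 m / 0.8 = -0.0125.

```bash
python3 jog.py '[[-0.0675,-0.0125,0,0,0,0],[-0.0675,-0.0125,0,0,0,0],[-0.0675,-0.0125,0,0,0,0],[-0.0675,-0.0125,0,0,0,0],[-0.0675,-0.0125,0,0,0,0]]' && python3 jog.py '[[-0.045,-0.0088,0,0,0,0],[0,0,0,0,0,0]]'
python3 - <<'E'
from h import *
s=ctrl.read_state();c=ctrl.camera('wrist');cv2.imwrite('pics/w1.png',c['color']);print(s['position'])
np.save('w1.npy',{'s':s,'c':c},allow_pickle=True)
E
```

```text
t: 2.72
position: [0.4483, 0.0757, 0.3024]
tool_rot: [[-0.938, 0.346, 0.0], [0.346, 0.938, 0.001], [0.0, 0.001, -1.0]]
ft_force: [1.4, 0.7, 0.2]
width: -0.0
gripper_force: 0.0
t: 2.98
position: [0.4799, 0.0565, 0.302]
tool_rot: [[-0.937, 0.348, -0.0], [0.348, 0.937, 0.0], [0.0, 0.0, -1.0]]
ft_force: [-0.0, 0.6, -0.1]
width: 0.002
gripper_force: 0.0
[0.47990524 0.0564668  0.30202776]
```

View pics/w1.png

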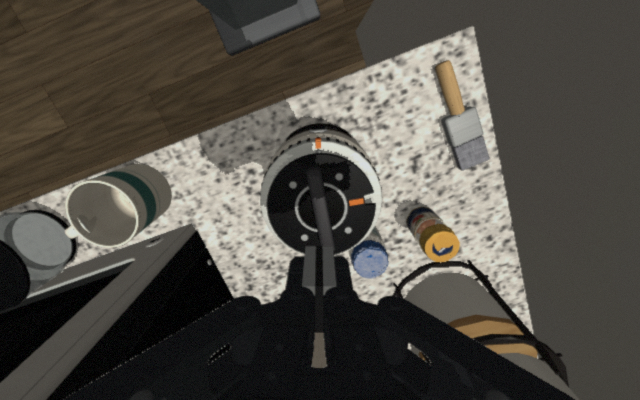

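The wrist view shows the carrier centred near (321,203). The index line is at (318,145), the notch line at (355,202), and the bar runs from (316,170) to (325,245), with the fingers below. Now I'll measure these properly.

```bash
cat >> h.py <<'E'
def look(c,s,ctr=(321,203),zf=.16,verbose=1):
    im=c['color']; g=cv2.GaussianBlur(im,(3,3),0).max(2).astype(float)
    P=[]
    for th in np.radians(np.r_[-200:25:4]):   # upper half, away from the fingers
        r=np.arange(40,66,.5); u=ctr[0]+r*np.cos(th); v=ctr[1]+r*np.sin(th)
        q=cv2.remap(g.astype(np.float32),u[None].astype(np.float32),v[None].astype(np.float32),1)[0]
        k=np.where(q>110)[0]
        if len(k): P.append(onz(ray(c,(u[k[0]],v[k[0]]),s),zf)[:2])
    P=np.array(P); keep=np.ones(len(P),bool)
    for _ in range(4):
        A=np.c_[2*P,np.ones(len(P))]; x=np.linalg.lstsq(A[keep],(P**2).sum(1)[keep],rcond=None)[0]
        R=np.sqrt(x[2]+x[:2]@x[:2]); e=np.abs(np.hypot(*(P-x[:2]).T)-R); keep=e<max(.0012,1.5*np.median(e))
    return x[:2],R,keep.sum()
E
python3 - <<'E'
from h import *
d=np.load('w1.npy',allow_pickle=True).item();s,c=d['s'],d['c']
cen,R,n=look(c,s);print('centre',cen,R,n)
o=orange(c['color'],(255,125,390,260));print(o)
ca,cb=ctrl.camera('scene'),ctrl.camera('side')
oa=sorted(orange(ca['color'],(245,170,300,215)),key=lambda t:t[0][1]);ob=sorted(orange(cb['color'],(245,170,300,215)),key=lambda t:t[0][1])
print(oa,ob)
for u,a in o:
    for z in(.145,.16):
        p=onz(ray(c,u,s),z);v=p[:2]-cen;print(u,a,z,p.round(4),np.hypot(*v),np.degrees(np.arctan2(v[1],v[0])))
    for k in ob: t=tri([ray(c,u,s),ray(cb,k[0])]);print('  tri',k[0].round(0),t.round(4))
E
```

```text
centre [0.49495069 0.05246441] 0.0492972123133052 48
[(array([317.8974359 , 142.79487179]), 39), (array([356.03658537, 201.51219512]), 82)]
[(array([262.28571429, 178.        ]), 7), (array([253.5, 196. ]), 2)] [(array([258.63636364, 182.90909091]), 11), (array([256.875, 207.   ]), 8)]
[317.8974359  142.79487179] 39 0.145 [0.4439 0.0698 0.145 ] 0.053947961026324126 161.2283282882633
[317.8974359  142.79487179] 39 0.16 [0.4418 0.0706 0.16  ] 0.05621020246802082 161.1358467663375
  tri [259. 183.] [0.4391 0.0642 0.2337]
  tri [257. 207.] [0.4444 0.0697 0.1406]
[356.03658537 201.51219512] 82 0.145 [0.5092 0.0845 0.145 ] 0.03511638179216715 65.9939608128512
[356.03658537 201.51219512] 82 0.16 [0.5037 0.0846 0.16  ] 0.03330704236275487 74.71426648101594
  tri [259. 183.] [0.5053 0.0843 0.1566]
  tri [257. 207.] [0.5313 0.0965 0.0375]
```

Geometry: carrier centre is (0.495, 0.0525), index at 161.2° and notch at 74.7°, so the turn is +86.5°. I'll lower the shut fingertip beside the front half of the bar, on the clockwise side.

Scaled: 0.05 m / 0.8 = 0.0625, 0.0257 m / 0.8 = 0.0321, -5.1 degrees / 360 = -0.0142.

```bash
python3 jog.py '[[0.0213,0.0321,0.0125,0,0,-0.0142],[0,0,0.0625,0,0,0],[0,0,0.05,0,0,0],[0,0,0.0325,0,0,0],[0,0,0,0,0,0]]'
python3 - <<'E'
from h import *
s=ctrl.read_state();c=ctrl.camera('wrist');b=ctrl.camera('side');a=ctrl.camera('scene')
print(s['position'],s['joint_pos'])
f=lambda i,x,y:cv2.resize(i[y:y+60,x:x+80],(400,300),interpolation=cv2.INTER_CUBIC)
bot=np.zeros((300,800,3),np.uint8);bot[:,:480]=cv2.resize(c['color'],(480,300));
cv2.imwrite('pics/m2.png',np.vstack([np.hstack([f(a['color'],232,150),f(b['color'],232,150)]),bot]))
E
```

```text
t: 3.75
position: [0.4682, 0.0876, 0.1744]
tool_rot: [[-0.966, 0.26, -0.006], [0.26, 0.966, -0.0], [0.005, -0.002, -1.0]]
ft_force: [0.2, 0.3, -0.4]
width: -0.004
gripper_force: 0.0
[0.46815299 0.08763065 0.17436649] [ 5.35186887e+00  6.07894653e+00  1.16309456e+02  1.83412763e-02
  5.79346657e+01 -6.95787894e+01]
```

View pics/m2.png

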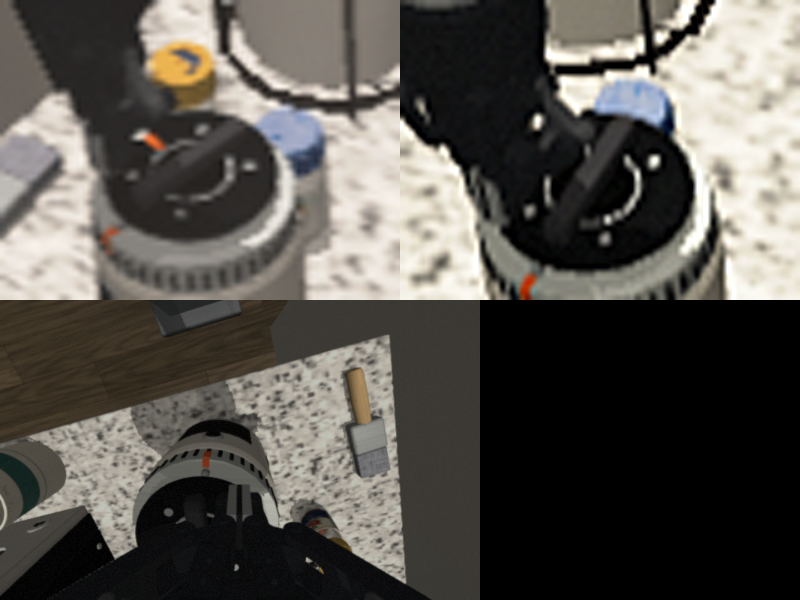

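Fingertip is 27 mm to the side of the bar and 35 mm out, touching nothing. The scene view still shows the carrier unmoved. Next I sweep the hand round the carrier's axis.

Scaled: -0.005 m / 0.8 = -0.0063, -0.0031 m / 0.8 = -0.0039, -5 degrees / 360 = -0.0139.

```bash
python3 jog.py '[[0,-0.0063,-0.0013,0,0,0],[0.0023,-0.0039,0,0,0,-0.0139],[0.0023,-0.0039,0,0,0,-0.0139],[0.0023,-0.0039,0,0,0,-0.0139],[0.0023,-0.0039,0,0,0,-0.0139]]'
cat >> h.py <<'E'
C=np.array([.49495,.05246])
def rel():
    s=ctrl.read_state();p=s['position'];R=np.array(s['tool_rot']);c=R.T@(np.r_[C,p[2]]-p)
    print('C in tool',c.round(4),'z',p[2].round(4),'tool x ang',np.degrees(np.arctan2(R[1,0],R[0,0])).round(1),'F',np.round(s['ft_force'],2))
    b=ctrl.camera('side');a=ctrl.camera('scene')
    print([(k.round(1).tolist(),n) for k,n in orange(a['color'],(245,165,305,215))],[(k.round(1).tolist(),n) for k,n in orange(b['color'],(245,165,305,215))])
E
python3 -c "
from h import *
rel()"
```

```text
t: 4.53
position: [0.462, 0.0705, 0.1786]
tool_rot: [[-0.996, -0.087, 0.003], [-0.087, 0.996, 0.0], [-0.003, 0.0, -1.0]]
ft_force: [0.5, 0.1, -0.1]
width: -0.002
gripper_force: 0.3
C in tool [-0.0313 -0.0208  0.0001] z 0.1786 tool x ang -175.0 F [ 0.5  0.1 -0.1]
[] [([256.9, 206.8], 9)]
```

Scaled: -0.0029 m / 0.8 = -0.0036, 0.0017 m / 0.8 = 0.0021, -5 degrees / 360 = -0.0139.

```bash
python3 jog.py '[[0.0034,-0.0036,0.0025,0,0,-0.0139],[0.0021,-0.0036,0.0013,0,0,-0.0139],[0.0021,-0.0036,0,0,0,-0.0139],[0.0021,-0.0036,0,0,0,-0.0139],[0.0021,-0.0036,0,0,0,-0.0139]]'
python3 -c "
from h import *
rel()"
```

```text
t: 5.25
position: [0.4566, 0.0551, 0.1755]
tool_rot: [[-0.867, -0.498, 0.002], [-0.498, 0.867, 0.002], [-0.003, 0.0, -1.0]]
ft_force: [-0.5, 1.5, 1.2]
width: -0.004
gripper_force: 2.2
C in tool [-0.0319 -0.0214  0.0001] z 0.1755 tool x ang -150.1 F [-0.5   1.53  1.16]
[] [([256.9, 207.0], 10)]
```

Scaled: -0.0029 m / 0.8 = -0.0036, 0.0017 m / 0.8 = 0.0021, -5 degrees / 360 = -0.0139.

```bash
python3 jog.py '[[0.0021,-0.0036,0,0,0,-0.0139],[0.0021,-0.0036,0,0,0,-0.0139],[0.0021,-0.0036,0,0,0,-0.0139],[0.0021,-0.0036,0,0,0,-0.0139],[0.0021,-0.0036,0,0,0,-0.0139]]'
python3 - <<'E'
from h import *
rel()
c=ctrl.camera('wrist');b=ctrl.camera('side');a=ctrl.camera('scene')
f=lambda i,x,y:cv2.resize(i[y:y+60,x:x+80],(400,300),interpolation=cv2.INTER_CUBIC)
bot=np.zeros((300,800,3),np.uint8);bot[:,:480]=cv2.resize(c['color'],(480,300));
cv2.imwrite('pics/m3.png',np.vstack([np.hstack([f(a['color'],232,150),f(b['color'],232,150)]),bot]))
E
```

```text
t: 5.98
position: [0.4565, 0.0408, 0.1738]
tool_rot: [[-0.578, -0.816, -0.005], [-0.816, 0.578, 0.006], [-0.002, 0.008, -1.0]]
ft_force: [-3.9, 10.7, 0.0]
width: 0.0
gripper_force: 4.5
C in tool [-0.0318 -0.0247 -0.0001] z 0.1738 tool x ang -125.3 F [-3.95 10.69  0.02]
[([253.0, 196.3], 3)] [([256.9, 206.8], 9)]
```

View pics/m3.png

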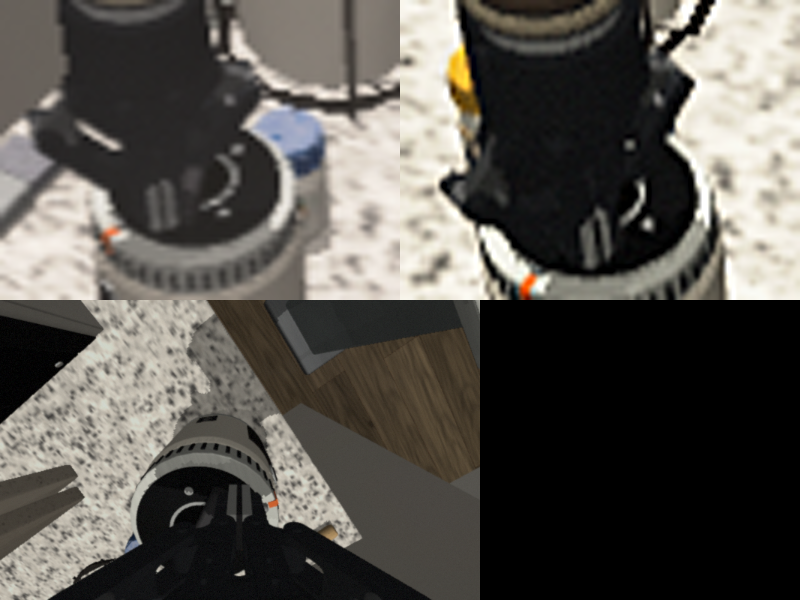

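The hand is beside the bar with about 11 N on the wrist, and the notch is hidden under it. I'll see whether that load is static and where it acts.

```bash
python3 jog.py '[[0,0,0,0,0,0],[0,0,0,0,0,0]]'
python3 - <<'E'
from h import *
rel();s=ctrl.read_state();print(s['moment'],s['joint_pos'])
c=ctrl.camera('wrist');print([(k,n,onz(ray(c,k,s),.145),onz(ray(c,k,s),.16)) for k,n in orange(c['color'],(150,130,420,330),4)])
E
```

```text
t: 6.48
position: [0.457, 0.0396, 0.1739]
tool_rot: [[-0.579, -0.815, -0.003], [-0.815, 0.579, 0.003], [-0.001, 0.005, -1.0]]
ft_force: [-2.6, 4.9, 0.1]
width: -0.0
gripper_force: 2.3
C in tool [-0.0325 -0.0235 -0.0001] z 0.1739 tool x ang -125.4 F [-2.61  4.91  0.11]
[([253.0, 196.5], 4)] [([256.9, 206.8], 9)]
[0.87426951 0.35795029 0.05722703] [  -0.61372002    4.05831089  118.59738212    0.21259274   57.54438745
 -145.33924065]
[(array([365.25274725, 271.38461538]), 91, array([0.44440672, 0.06966502, 0.145     ]), array([0.4411866 , 0.06068088, 0.16      ]))]
```

The load is decaying, so it's drag on the turning disc and my pushing was too fast. Going slower.

Scaled: -0.0011 m / 0.8 = -0.0014, 0.0007 m / 0.8 = 0.0009, -2 degrees / 360 = -0.0056.

```bash
python3 jog.py '[[0,0,0,0,0,0],[0,0,0,0,0,0],[0.0009,-0.0014,0,0,0,-0.0056],[0.0009,-0.0014,0,0,0,-0.0056],[0,0,0,0,0,0]]'; python3 jog.py '[[0.0009,-0.0014,0,0,0,-0.0056],[0,0,0,0,0,0],[0.0009,-0.0014,0,0,0,-0.0056],[0,0,0,0,0,0],[0,0,0,0,0,0]]'
python3 -c "
from h import *
rel()"
```

```text
t: 7.25
position: [0.4574, 0.0377, 0.1738]
tool_rot: [[-0.521, -0.854, -0.005], [-0.854, 0.521, 0.004], [-0.001, 0.006, -1.0]]
ft_force: [-3.6, 6.7, 0.8]
width: 0.0
gripper_force: 3.0
t: 7.88
position: [0.4585, 0.0348, 0.1735]
tool_rot: [[-0.46, -0.888, -0.005], [-0.888, 0.46, 0.003], [-0.0, 0.006, -1.0]]
ft_force: [-3.5, 5.1, 0.0]
width: 0.0
gripper_force: 2.2
C in tool [-0.0324 -0.0243 -0.0001] z 0.1735 tool x ang -117.4 F [-3.48  5.07  0.02]
[([253.0, 196.3], 3)] [([256.9, 206.8], 9)]
```

The rows are not in the units I measure in: shifts go in shares of 0.8 m and turns go in shares of 360 degrees. I convert before sending: -0.05 m / 0.8 = -0.0625, -0.036 m / 0.8 = -0.045.

```bash
python3 jog.py '[[0,0.015,0,0,0,0],[0,0,-0.0625,0,0,0],[0,0,-0.0625,0,0,0],[-0.0225,-0.045,-0.0375,0,0,0],[0,0,0,0,0,0]]'
cat >> h.py <<'E'
def check(name):
    s=ctrl.read_state();c=ctrl.camera('wrist');cv2.imwrite(f'pics/{name}.png',c['color']);print('tcp',s['position'])
    X=s['position'];M=c['mount']
    def pr(P):
        q=c['intrinsics']@(M[:3,:3].T@(np.array(s['tool_rot']).T@(np.r_[P]-X)-M[:3,3]));return q[:2]/q[2]
    ctr=pr([*C,.16]);cen,R,n=look(c,s,ctr);print('centre',ctr,cen,R,n)
    x,y=ctr.astype(int)
    for u,a in orange(c['color'],(x-70,y-75,x+70,y+70),4):
        for z in(.145,.16):
            v=onz(ray(c,u,s),z)[:2]-C;print(u.round(1),a,z,(np.hypot(*v)).round(4),np.degrees(np.arctan2(v[1],v[0])).round(1))
E
python3 -c "
from h import *
check('w2')"
```

```text
t: 8.6
position: [0.4941, 0.0382, 0.3085]
tool_rot: [[-0.458, -0.889, 0.01], [-0.889, 0.458, -0.001], [-0.004, -0.009, -1.0]]
ft_force: [-0.2, -0.6, -1.2]
width: -0.003
gripper_force: 0.0
tcp [0.49407451 0.03824871 0.30852161]
centre [325.66599439 197.90829586] [0.49671458 0.04864465] 0.04865078488119995 54
[380.3 185.4] 27 0.145 0.0533 161.2
[380.3 185.4] 27 0.16 0.0513 166.6
[352. 212.] 74 0.145 0.033 116.1
[352. 212.] 74 0.16 0.0285 123.6
```

View pics/w2.png

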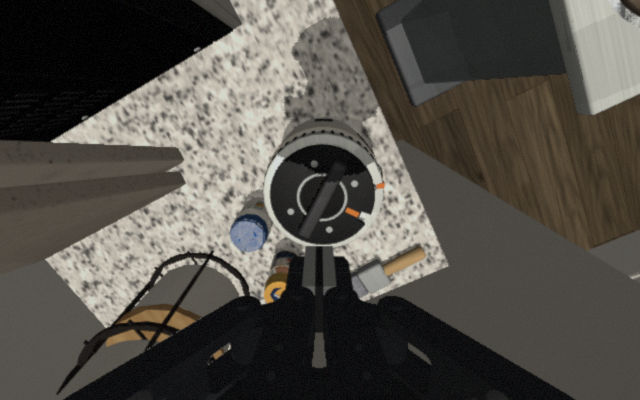

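The index is confirmed at 161°. The notch is at about 122.5°, so roughly 37° to go. The disc lagged the hand because closed fingers give way along their closing line. I'll turn the hand by −120° so I push with the stiff side of the finger (along tool x).

Scaled: 10.6 degrees / 360 = 0.0294.

```bash
python3 jog.py '[[0,0,0,0,0,0.0294],[0,0,0,0,0,0.0294],[0,0,0,0,0,0.0294],[0,0,0,0,0,0.0294],[0,0,0,0,0,0.0294]]' >/dev/null;python3 jog.py '[[0,0,0,0,0,0.0294],[0,0,0,0,0,0.0294],[0,0,0,0,0,0.0294],[0,0,0,0,0,0.0294],[0,0,0,0,0,0.0294]]' 0.0 60;python3 jog.py '[[0,0,0,0,0,0.0294],[0,0,0,0,0,0.0111],[0,0,0,0,0,0]]'
python3 -c "
from h import *
check('w3');rel();print(ctrl.read_state()['joint_pos'])"
```

```text
t: 9.9
position: [0.4881, 0.0384, 0.3023]
tool_rot: [[-0.725, 0.689, -0.004], [0.689, 0.725, -0.0], [0.003, -0.003, -1.0]]
ft_force: [-0.1, 0.4, -0.4]
width: -0.002
gripper_force: 0.0
t: 10.28
position: [0.4884, 0.0385, 0.3026]
tool_rot: [[-0.534, 0.846, -0.004], [0.846, 0.534, -0.0], [0.002, -0.003, -1.0]]
ft_force: [0.2, -0.2, -0.5]
width: 0.002
gripper_force: 0.0
tcp [0.48843475 0.03845248 0.30263281]
centre [333.55283594 179.66669   ] [0.49695042 0.05290531] 0.049241907748113364 51
[295.9 130.1] 38 0.145 0.0537 161.2
[295.9 130.1] 38 0.16 0.0543 159.2
[334.7 144.9] 88 0.145 0.0286 119.8
[334.7 144.9] 88 0.16 0.031 121.3
C in tool [ 0.0086  0.0127 -0.    ] z 0.3029 tool x ang 122.3 F [-0.15  0.5   0.07]
[([259.0, 185.0], 5), ([253.0, 196.3], 3)] [([258.0, 192.0], 11), ([256.9, 206.8], 9)]
[-5.86554968e-01 -5.02247087e-01  1.07220842e+02 -8.38832541e-03
  7.33788118e+01 -3.28519461e+01]
```

Scaled: 0.05 m / 0.8 = 0.0625, 0.0297 m / 0.8 = 0.0371.

```bash
sed -i 's/^C=.*/C=np.array([.496,.0515])/' h.py; python3 jog.py '[[0.0371,-0.0213,0.025,0,0,0],[0,0,0.0625,0,0,0],[0,0,0.05,0,0,0],[0,0,0.02,0,0,0],[0,0,0,0,0,0]]'
python3 -c "
from h import *
rel()"
```

```text
t: 11.05
position: [0.4594, 0.0544, 0.1775]
tool_rot: [[-0.533, 0.846, -0.002], [0.846, 0.533, -0.0], [0.001, -0.002, -1.0]]
ft_force: [1.0, -0.4, 0.2]
width: 0.002
gripper_force: 0.0
C in tool [-0.022   0.0293 -0.0001] z 0.1775 tool x ang 122.2 F [ 0.99 -0.35  0.23]
[] [([256.6, 192.2], 5), ([256.9, 206.8], 9)]
```

Scaled: -0.0045 m / 0.8 = -0.0056, 0.002 m / 0.8 = 0.0025, -3 degrees / 360 = -0.0083.

```bash
python3 jog.py '[[-0.0056,0,0.0025,0,0,0],[-0.002,-0.0011,0,0,0,-0.0083],[-0.002,-0.0011,0,0,0,-0.0083],[-0.002,-0.0011,0,0,0,-0.0083],[-0.002,-0.0011,0,0,0,-0.0083]]';python3 jog.py '[[-0.002,-0.0011,0,0,0,-0.0083],[-0.002,-0.0011,0,0,0,-0.0083],[-0.002,-0.0011,0,0,0,-0.0083],[-0.002,-0.0011,0,0,0,-0.0083],[0,0,0,0,0,0]]'
python3 -c "
from h import *
rel();check('w4')"
```

```text
t: 11.78
position: [0.464, 0.0439, 0.1774]
tool_rot: [[-0.698, 0.716, 0.001], [0.716, 0.698, 0.002], [0.001, 0.002, -1.0]]
ft_force: [-1.7, 4.5, 1.1]
width: 0.0
gripper_force: 1.9
t: 12.4
position: [0.4644, 0.0386, 0.1769]
tool_rot: [[-0.831, 0.557, -0.004], [0.557, 0.831, 0.005], [0.006, 0.002, -1.0]]
ft_force: [-4.7, 7.0, 2.0]
width: 0.001
gripper_force: 3.4
C in tool [-0.019   0.0283 -0.    ] z 0.1769 tool x ang 146.2 F [-4.67  6.97  1.99]
[([259.0, 186.0], 3), ([253.0, 196.3], 3)] [([259.0, 193.1], 10), ([256.9, 206.8], 9)]
tcp [0.46457953 0.03838384 0.17689218]
centre [370.04275212 287.91577624] [0.49154232 0.03799274] 0.03610257881661425 13
[388.  233.5] 186 0.145 0.0278 122.5
[388.  233.5] 186 0.16 0.0332 133.0
```

```bash
for i in 1 2 3; do python3 jog.py '[[0,0,0,0,0,0],[0,0,0,0,0,0],[0,0,0,0,0,0]]' | egrep 't:|force|posi'; python3 -c "
from h import *
check('w5')"|tail -2; done; python3 -c "
from h import *
rel();print(ctrl.read_state()['moment'])"
```

```text
t: 12.92
position: [0.4649, 0.038, 0.177]
tool_rot: [[-0.831, 0.557, -0.002], [0.557, 0.831, 0.004], [0.004, 0.002, -1.0]]
ft_force: [-4.2, 5.1, 2.3]
gripper_force: 2.8
[387.4 232.4] 190 0.145 0.0277 123.5
[387.4 232.4] 190 0.16 0.0331 133.8
t: 13.35
position: [0.465, 0.0379, 0.177]
tool_rot: [[-0.831, 0.557, -0.002], [0.557, 0.831, 0.003], [0.004, 0.002, -1.0]]
ft_force: [-3.1, 4.5, 2.0]
gripper_force: 2.7
[387.2 232.2] 189 0.145 0.0276 123.8
[387.2 232.2] 189 0.16 0.033 134.0
t: 13.78
position: [0.465, 0.0378, 0.177]
tool_rot: [[-0.831, 0.557, -0.002], [0.557, 0.831, 0.003], [0.004, 0.002, -1.0]]
ft_force: [-3.4, 4.9, 1.4]
gripper_force: 2.7
[387.2 232.2] 189 0.145 0.0276 123.9
[387.2 232.2] 189 0.16 0.033 134.1
C in tool [-0.0181  0.0286 -0.    ] z 0.177 tool x ang 146.2 F [-2.91  5.79  2.11]
[([258.2, 186.3], 6), ([253.5, 196.0], 2)] [([258.9, 193.3], 12), ([256.9, 206.8], 9)]
[ 0.75903668  0.58201385 -0.00301116]
```

The push is static at about 6 N, with the notch stuck near 134°. I need to see what is blocking it.

Run:
```python
from h import *
s=ctrl.read_state();c=ctrl.camera('wrist');b=ctrl.camera('side');a=ctrl.camera('scene')
f=lambda i,x,y:cv2.resize(i[y:y+45,x:x+55],(400,300),interpolation=cv2.INTER_CUBIC)
u=c['color'][170:370,230:500]
bot=np.zeros((300,800,3),np.uint8);bot[:,:405]=cv2.convertScaleAbs(cv2.resize(u,(405,300),interpolation=cv2.INTER_CUBIC),alpha=1.8)
bot[:,405:]=cv2.convertScaleAbs(cv2.resize(c['color'],(395,300)),alpha=1.8)
cv2.imwrite('pics/m6.png',np.vstack([cv2.convertScaleAbs(np.hstack([f(a['color'],245,165),f(b['color'],245,172)]),alpha=1.8),bot]))
oa=sorted(orange(ca['color'] if 0 else a['color'],(245,165,305,215)),key=lambda t:t[0][1])[0][0];ob=sorted(orange(b['color'],(245,165,305,215)),key=lambda t:t[0][1])[0][0];ow=min(orange(c['color'],(300,150,450,300),20),key=lambda t:t[0][1])[0]
print(tri([ray(a,oa),ray(b,ob)]),tri([ray(c,ow,s),ray(b,ob)]),onz(ray(b,ob),.16),onz(ray(c,ow,s),.16))
```

```text
[0.46224447 0.06651771 0.17306885] [0.4393284  0.06598409 0.19189159] [0.471916   0.07145337 0.16      ] [0.43969798 0.07095175 0.16      ]
```

View pics/m6.png

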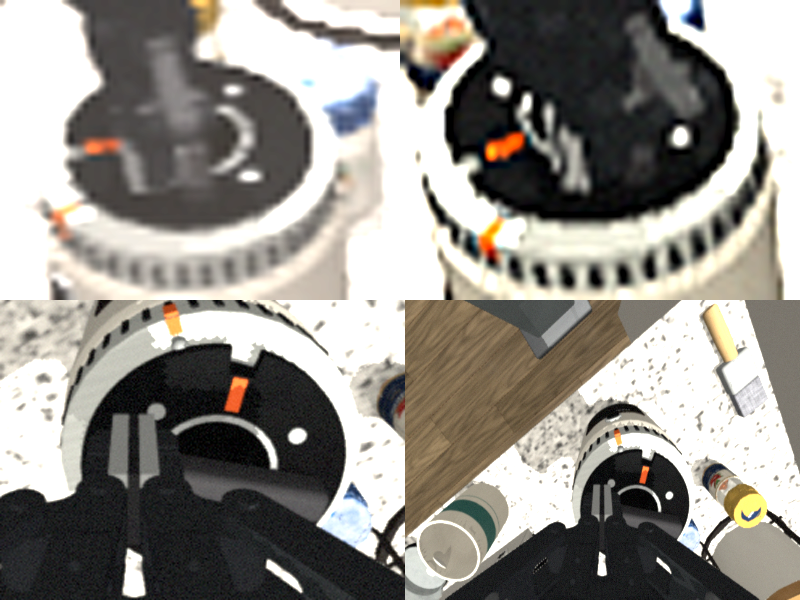

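The wrist view shows the fingertip against the bar (crop 120,420), the notch at crop (243,355), and the pin as a grey dot at crop (178,343). Nothing else touches. Allowing for the true fingertip thickness, the disc has followed the finger and only drags harder than expected, so I'll carry on pushing gently.

Scaled: -0.0015 m / 0.8 = -0.0019, -0.001 m / 0.8 = -0.0013, -3 degrees / 360 = -0.0083.

```bash
python3 jog.py '[[-0.0019,-0.0013,0,0,0,-0.0083],[-0.0019,-0.0013,0,0,0,-0.0083],[-0.0019,-0.0013,0,0,0,-0.0083],[-0.0019,-0.0013,0,0,0,-0.0083],[0,0,0,0,0,0]]'; python3 -c "
from h import *
rel();check('w6')"
```

```text
t: 14.7
position: [0.4703, 0.0299, 0.1776]
tool_rot: [[-0.928, 0.372, 0.003], [0.372, 0.928, -0.0], [-0.003, 0.001, -1.0]]
ft_force: [0.7, 0.3, 2.8]
width: 0.001
gripper_force: 1.1
C in tool [-0.0158  0.0296  0.0001] z 0.1776 tool x ang 158.2 F [0.69 0.32 2.76]
[([260.5, 187.0], 2), ([253.0, 196.3], 3)] [([259.0, 194.5], 10), ([256.9, 206.8], 9)]
tcp [0.47033844 0.029801   0.17754929]
centre [372.29942473 281.8722421 ] [0.49465563 0.02812505] 0.044746565052983606 14
[395.3 228.8] 175 0.145 0.0284 128.6
[395.3 228.8] 175 0.16 0.033 140.4
```

Lateral force has vanished while Fz is up, so the tip is climbing onto the bar edge and the fingertip was too high. I'll back off, rise and re-measure.

Scaled: -0.05 m / 0.8 = -0.0625, 0.03 m / 0.8 = 0.0375.

```bash
python3 jog.py '[[0.015,0,-0.005,0,0,0],[0,0,-0.0625,0,0,0],[0,0,-0.0625,0,0,0],[-0.025,0.0375,-0.025,0,0,0],[0,0,0,0,0,0]]'; python3 -c "
from h import *
rel();check('w7');print(ctrl.finger_overhang)
d=ctrl.read_state()
s=d;c=ctrl.camera('wrist');b=ctrl.camera('side')
ob=orange(b['color'],(245,165,305,215));ow=orange(c['color'],(240,100,420,280),8)
for k,_ in ow:
  for m,_ in ob: print(k.round(),m.round(),tri([ray(c,k,s),ray(b,m)]).round(4))
"
```

```text
t: 15.48
position: [0.4894, 0.056, 0.3027]
tool_rot: [[-0.929, 0.37, 0.005], [0.37, 0.929, 0.001], [-0.004, 0.002, -1.0]]
ft_force: [-0.1, -0.6, 0.3]
width: 0.003
gripper_force: 0.0
C in tool [-0.0078 -0.0018  0.    ] z 0.3027 tool x ang 158.3 F [-0.12 -0.59  0.29]
[([259.0, 187.4], 5), ([253.5, 196.0], 2)] [([259.2, 194.6], 9), ([256.9, 206.8], 9)]
tcp [0.48629253 0.05516397 0.29940988]
centre [318.37314883 200.50709371] [0.49528713 0.0528592 ] 0.04884251054406435 51
[315.8 136. ] 39 0.145 0.0556 160.6
[315.8 136. ] 39 0.16 0.0575 160.4
[331.4 168. ] 73 0.145 0.029 134.0
[331.4 168. ] 73 0.16 0.032 137.5
0.011
[316. 137.] [259. 195.] [0.4435 0.0658 0.1874]
[316. 137.] [257. 207.] [0.4442 0.0696 0.1418]
[332. 169.] [259. 195.] [0.4741 0.0729 0.1515]
[332. 169.] [257. 207.] [0.4786 0.0776 0.1017]
```

I want to know whether the flange is tilted on the pin, so I'll take two wrist views on a sideways baseline and triangulate the notch line, index and the four white dots.

```bash
cat >> h.py <<'E'
def snap(name):
    s=ctrl.read_state();c=ctrl.camera('wrist');np.save(name,{'s':{k:np.array(s[k]) for k in('position','tool_rot')},'c':c},allow_pickle=True)
def pr(c,s,P):
    M=c['mount'];q=c['intrinsics']@(M[:3,:3].T@(np.array(s['tool_rot']).T@(np.r_[P]-s['position'])-M[:3,3]));return q[:2]/q[2]
def feats(c,s):
    im=c['color'];x,y=pr(c,s,[*C,.16]).astype(int);B=(x-75,y-75,x+75,y+60)
    out=[('o',u) for u,a in orange(im,B,8)]
    g=im[B[1]:B[3],B[0]:B[2]].min(2);n,l,st,ce=cv2.connectedComponentsWithStats((g>95).astype(np.uint8))
    for i in range(1,n):
        if 8<=st[i,4]<=90 and st[i,2]<13 and st[i,3]<13: out.append(('w',ce[i]+B[:2]))
    return out
def stereo(a,b):
    D=[np.load(f'{n}.npy',allow_pickle=True).item() for n in(a,b)];F=[feats(d['c'],d['s']) for d in D];res=[]
    for k,u in F[0]:
        for q,v in F[1]:
            if k!=q: continue
            r=[ray(D[0]['c'],u,D[0]['s']),ray(D[1]['c'],v,D[1]['s'])];p=tri(r)
            e=max(np.linalg.norm(np.cross(d/np.linalg.norm(d),p-o)) for o,d in r)
            if e<.0015 and .12<p[2]<.19:
                w=p[:2]-C;print(k,p.round(4),'e',round(e,4),'r',np.hypot(*w).round(4),'ang',np.degrees(np.arctan2(w[1],w[0])).round(1))
E
python3 jog.py '[[0,-0.0563,0,0,0,0],[0,0,0,0,0,0],[0,0,0,0,0,0]]'>/dev/null; python3 -c "
from h import *
snap('sa')"; python3 jog.py '[[0,0.0563,0,0,0,0],[0,0.0563,0,0,0,0],[0,0,0,0,0,0],[0,0,0,0,0,0]]'>/dev/null; python3 -c "
from h import *
snap('sb');stereo('sa','sb')"
```

```text
o [0.444  0.0698 0.1453] e 0.0004 r 0.0551 ang 160.6
o [0.4739 0.0728 0.1539] e 0.0 r 0.0306 ang 136.1
w [0.4661 0.0455 0.1556] e 0.0 r 0.0305 ang -168.6
w [0.4994 0.0856 0.1541] e 0.0 r 0.0343 ang 84.3
w [0.4991 0.0183 0.1512] e 0.0002 r 0.0333 ang -84.6
w [0.5317 0.0591 0.1519] e 0.0 r 0.0365 ang 11.9
```

The stereo is clear: the index sits at z = 0.1453 as it should, but the flange top is only at 0.151–0.156. So my earlier push pressed the carrier about 7 mm down, askew on the pin (bar top now ≈0.167), which explains the drag. It still turns. The dots give centre (0.499, 0.052), notch at 140.3° and index at 162.1°. I'll set up again with a lower fingertip.

Scaled: 7 degrees / 360 = 0.0194.

```bash
sed -i 's/^C=.*/C=np.array([.499,.052])/' h.py; python3 jog.py '[[0,0,0,0,0,0.0194],[0,0,0,0,0,0.0194],[0,0,0,0,0,0]]' >/dev/null; python3 -c "
from h import *
rel()"
```

```text
C in tool [-0.0215 -0.0386  0.    ] z 0.3003 tool x ang 144.2 F [ 0.66 -0.61  0.24]
[([259.5, 187.2], 4)] [([259.5, 194.5], 8), ([256.9, 206.8], 9)]
```

Scaled: 0.04 m / 0.8 = 0.05, -0.036 m / 0.8 = -0.045.

```bash
python3 jog.py '[[0,-0.045,0.0125,0,0,0],[0,-0.045,0.0375,0,0,0],[0,0,0.05,0,0,0],[0,0,0.0375,0,0,0],[0,0,0.0225,0,0,0]]'>/dev/null; python3 jog.py '[[0,0,0,0,0,0]]'; python3 -c "
from h import *
rel()"
```

```text
t: 17.92
position: [0.4607, 0.0381, 0.1708]
tool_rot: [[-0.812, 0.584, -0.004], [0.584, 0.812, -0.0], [0.003, -0.002, -1.0]]
ft_force: [1.2, 0.3, -0.2]
width: -0.0
gripper_force: 0.0
C in tool [-0.0229  0.0336 -0.0002] z 0.1708 tool x ang 144.3 F [ 1.21  0.3  -0.22]
[([257.5, 187.5], 4), ([253.0, 196.3], 3)] [([259.2, 194.6], 9), ([256.9, 206.8], 9)]
```

Scaled: -0.003 m / 0.8 = -0.0038, -0.0006 m / 0.8 = -0.0008, -2 degrees / 360 = -0.0056.

```bash
python3 jog.py '[[0,0,0.0019,0,0,0],[-0.0038,0,0,0,0,0],[-0.0038,0,0,0,0,0],[-0.0015,-0.0008,0,0,0,-0.0056],[-0.0015,-0.0008,0,0,0,-0.0056]]'; python3 jog.py '[[-0.0015,-0.0008,0,0,0,-0.0056],[-0.0015,-0.0008,0,0,0,-0.0056],[-0.0015,-0.0008,0,0,0,-0.0056],[0,0,0,0,0,0]]'; python3 -c "
from h import *
rel();check('w8')"
```

```text
t: 18.65
position: [0.4665, 0.0336, 0.1708]
tool_rot: [[-0.85, 0.526, -0.005], [0.526, 0.85, 0.003], [0.006, -0.0, -1.0]]
ft_force: [-6.1, 4.8, 5.0]
width: 0.003
gripper_force: 4.1
t: 19.15
position: [0.4693, 0.0297, 0.1706]
tool_rot: [[-0.901, 0.435, -0.003], [0.435, 0.901, 0.001], [0.004, -0.001, -1.0]]
ft_force: [-4.4, 1.9, 1.8]
width: -0.005
gripper_force: 2.4
C in tool [-0.0171  0.033  -0.0001] z 0.1706 tool x ang 154.2 F [-4.38  1.87  1.77]
[([259.2, 189.3], 6), ([253.0, 196.3], 3)] [([260.9, 196.3], 9), ([256.9, 206.8], 9)]
tcp [0.46995661 0.0293178  0.17061686]
centre [380.95954571 290.5724196 ] [0.47978775 0.07233499] 0.012542758944490109 7
[382.4 227.5] 220 0.145 0.0293 150.8
[382.4 227.5] 220 0.16 0.0359 156.7
```

Scaled: -0.0012 m / 0.8 = -0.0015, -0.0006 m / 0.8 = -0.0008, -2 degrees / 360 = -0.0056.

```bash
python3 jog.py '[[-0.0015,-0.0008,0,0,0,-0.0056],[-0.0015,-0.0008,0,0,0,-0.0056],[0,0,0,0,0,0],[0,0,0,0,0,0]]'; python3 -c "
from h import *
rel();check('w9')"
```

```text
t: 19.8
position: [0.4735, 0.0267, 0.1713]
tool_rot: [[-0.929, 0.371, 0.002], [0.371, 0.929, -0.001], [-0.003, 0.0, -1.0]]
ft_force: [-0.3, -0.2, 0.2]
width: 0.0
gripper_force: 0.0
C in tool [-0.0143  0.033   0.    ] z 0.1713 tool x ang 158.2 F [-0.28 -0.23  0.24]
[([260.5, 191.5], 6), ([253.0, 196.3], 3)] [([263.1, 198.8], 8), ([256.9, 206.8], 9)]
tcp [0.47327433 0.02680804 0.1712285 ]
centre [380.60655024 286.7718259 ] [0.498567   0.04134048] 0.033378739213105905 10
[373.5 220.9] 211 0.145 0.0311 163.7
[373.5 220.9] 211 0.16 0.0376 167.0
```

The force dropped to zero and the notch jumped to about 165°. Backing off to measure in stereo.

Scaled: -0.05 m / 0.8 = -0.0625, -0.03 m / 0.8 = -0.0375.

```bash
python3 jog.py '[[0.015,0,0,0,0,0],[0,0,-0.0625,0,0,0],[0,0,-0.0625,0,0,0],[-0.025,-0.0125,-0.0375,0,0,0],[0,0,0,0,0,0]]'>/dev/null; python3 jog.py '[[0,0,0,0,0,0]]'; python3 -c "
from h import *
snap('sa')"; python3 jog.py '[[0,0.0563,0,0,0,0],[0,0.05,0,0,0,0],[0,0,0,0,0,0],[0,0,0,0,0,0]]'>/dev/null; python3 -c "
from h import *
snap('sb');stereo('sa','sb');rel()"
```

```text
t: 20.7
position: [0.4747, 0.0152, 0.2995]
tool_rot: [[-0.929, 0.371, -0.002], [0.371, 0.929, 0.001], [0.002, -0.0, -1.0]]
ft_force: [-0.6, 0.1, -0.5]
width: -0.001
gripper_force: 0.0
o [0.4439 0.0697 0.1451] e 0.0002 r 0.0578 ang 162.2
o [0.4669 0.0606 0.1511] e 0.0 r 0.0332 ang 165.0
w [0.4848 0.0831 0.1512] e 0.0001 r 0.0341 ang 114.5
w [0.4717 0.0322 0.1502] e 0.0001 r 0.0337 ang -144.0
w [0.5253 0.0724 0.1508] e 0.0 r 0.0333 ang 37.8
w [0.512  0.0216 0.1509] e 0.0001 r 0.033 ang -66.8
C in tool [-0.0084 -0.0411  0.0001] z 0.2995 tool x ang 158.2 F [-0.26 -0.32 -0.15]
[([261.0, 191.5], 6)] [([263.3, 198.6], 9), ([256.9, 206.8], 9)]
```

The carrier dropped over the pin: the flange is level at 0.1508 (home is 0.150) and the notch is within 3° (about 2.5 mm). Now pressing on the middle of the bar to seat it fully.

Scaled: 0.05 m / 0.8 = 0.0625, -0.041 m / 0.8 = -0.0513.

```bash
python3 jog.py '[[-0.01,-0.0513,0.0125,0,0,0],[0,0,0.0625,0,0,0],[0,0,0.05,0,0,0],[0,0,0.0225,0,0,0],[0,0,0,0,0,0]]'; python3 -c "
from h import *
rel()"
```

```text
t: 22.02
position: [0.498, 0.0519, 0.1811]
tool_rot: [[-0.928, 0.372, -0.004], [0.372, 0.928, -0.0], [0.004, -0.002, -1.0]]
ft_force: [-0.4, 0.6, 1.0]
width: 0.004
gripper_force: 0.0
C in tool [-0.0009  0.0005 -0.    ] z 0.1811 tool x ang 158.2 F [-0.36  0.63  0.98]
[([260.6, 191.6], 5)] [([263.1, 198.8], 8), ([256.9, 206.8], 9)]
```

Scaled: 0.002 m / 0.8 = 0.0025, 0.001 m / 0.8 = 0.0013.

```bash
python3 jog.py '[[0,0,0.0025,0,0,0],[0,0,0.0025,0,0,0],[0,0,0.0013,0,0,0],[0,0,0,0,0,0]]' | egrep 'pos|ft'; python3 jog.py '[[0,0,0.0013,0,0,0],[0,0,0,0,0,0]]'| egrep 'pos|ft'
```

```text
position: [0.4998, 0.0528, 0.1778]
ft_force: [-0.4, 0.9, 1.4]
position: [0.4997, 0.0527, 0.1767]
ft_force: [-0.1, 0.6, -0.1]
```

Scaled: 0.001 m / 0.8 = 0.0013.

```bash
for i in 1 2; do python3 jog.py '[[0,0,0.0013,0,0,0],[0,0,0,0,0,0]]'| egrep 'pos|ft'; done
```

```text
position: [0.4997, 0.0527, 0.1756]
ft_force: [-0.2, 0.7, 0.3]
position: [0.5, 0.0527, 0.1751]
ft_force: [0.1, -0.4, 2.2]
```

Contact at TCP 0.175 (bar top ≈ 0.164). Pressing gently in half-millimetre steps.

Scaled: 0.0006 m / 0.8 = 0.0008.

```bash
for i in 1 2; do python3 jog.py '[[0,0,0.0008,0,0,0],[0,0,0,0,0,0],[0,0,0,0,0,0]]'| egrep 'pos|ft'; done
```

```text
position: [0.5, 0.0527, 0.1751]
ft_force: [-1.5, -0.4, 5.2]
position: [0.5, 0.0527, 0.175]
ft_force: [-3.7, 0.0, 8.8]
```

Scaled: 0.0006 m / 0.8 = 0.0008.

```bash
python3 jog.py '[[0,0,0.0008,0,0,0],[0,0,0.0008,0,0,0],[0,0,0,0,0,0],[0,0,0,0,0,0]]'| egrep 'pos|ft'; python3 jog.py '[[0,0,-0.0075,0,0,0],[0,0,-0.0625,0,0,0],[0,0,-0.0625,0,0,0],[0,-0.0525,-0.03,0,0,0],[0,0,0,0,0,0]]'|egrep 'pos|ft'; python3 jog.py '[[0,0,0,0,0,0]]'>/dev/null;python3 -c "
from h import *
snap('sa')"; python3 jog.py '[[0,0.0563,0,0,0,0],[0,0.05,0,0,0,0],[0,0,0,0,0,0],[0,0,0,0,0,0]]'>/dev/null; python3 -c "
from h import *
snap('sb');stereo('sa','sb');rel();check('w10')"
```

```text
position: [0.5, 0.0527, 0.175]
ft_force: [-6.0, 1.5, 14.9]
position: [0.4853, 0.0122, 0.3048]
ft_force: [-0.0, 0.4, 0.2]
o [0.4439 0.0696 0.1444] e 0.0003 r 0.0579 ang 162.3
o [0.467  0.0605 0.1509] e 0.0002 r 0.0331 ang 165.1
w [0.4849 0.083  0.1512] e 0.0002 r 0.0341 ang 114.5
w [0.4715 0.0323 0.151 ] e 0.0002 r 0.0338 ang -144.4
w [0.5254 0.0725 0.1504] e 0.0001 r 0.0334 ang 37.8
w [0.5119 0.0217 0.1514] e 0.0001 r 0.0329 ang -66.9
C in tool [-0.0001 -0.0435  0.0001] z 0.3012 tool x ang 158.3 F [ 0.87 -0.89  0.25]
[([261.0, 191.5], 6)] [([263.3, 198.6], 9), ([256.9, 206.8], 9)]
tcp [0.51525596 0.09198865 0.30181816]
centre [269.94761973 188.24132166] [0.49544437 0.05505236] 0.04895462812168645 55
[264.8 121.3] 41 0.145 0.0574 162.1
[264.8 121.3] 41 0.16 0.0586 159.6
[265.2 150.2] 70 0.145 0.032 167.2
[265.2 150.2] 70 0.16 0.0343 162.3
```

View pics/w10.png

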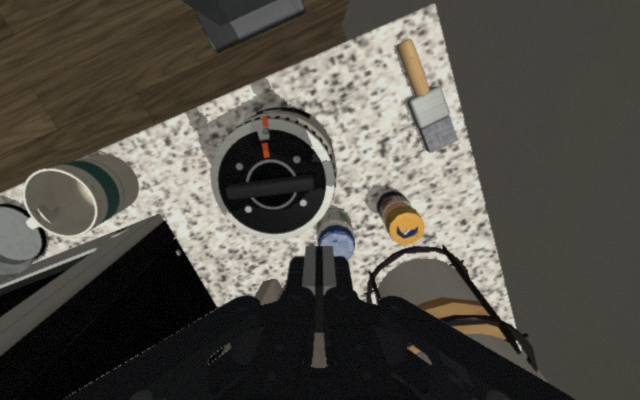

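The picture shows the pin in the notch, in line with the orange marks at (265,121) and (265,150). The flange is level, did not yield at 15 N, and the mug, jar and brush are in place. The hand is 12 cm clear, so I'm handing in.

```bash
python3 -c "
from bench import ctrl
print(ctrl.finish_job())"
```

```text
the job is handed in; nothing more can be done
None
```

I handed the job in with the carrier seated level on the collar, the pin in its notch about 2.4 mm off centre (limit 4 mm), and the hand clear; an early push set it askew on the pin, but it dropped in when the notch came round and gave no further under a 15 N press, and no verdict was returned.

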